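Ready the flower stamp over a cake

ROBOT

A 6-joint arm with a two-finger parallel gripper is mounted at the origin on a cart in front of the work surface, level with it; the furniture and walls round the work are solid. World frame = base frame: x ahead of the robot, y to its left, z up, the work surface at z = 0. Lengths are in m, angles in degrees, forces in N, time in s.
With the tool pointing down it reaches from about 0.325 to 0.875 m from the base axis. Payload 4.4 kg.
Tool frame: the origin (TCP) lies midway between the tips of the shut fingers; the grasp point (between the pads) lies 19 mm behind it; z points along the fingers, y is the line along which they close (so a half turn about z gives the same grasp; the last joint's range is limited). The gripper opens to 85 mm and grips with 20 to 120 N. Pads are 22 mm wide; open, the fingers measure 114 mm over their backs; the gripper's body (76 mm by 85 mm) begins 54 mm behind the grasp point. The pads swing forward as they close: fully open they stand 13 mm farther back than shut.
Start: joints at [-8.623, 11.837, 88.321, -0, 79.842, -8.623], TCP at [0.575, -0, 0.231] pointing down, gripper open.
Joint ranges: [-156.59, 156.59], [-49.26, 127.26], [12.9, 141.05], [-63.56, 243.56], [4.71, 150.69], [-161.64, 161.64]. Speed limits (degrees/s): [159.86, 159.86, 180, 180, 180, 180].

INTERFACE

Orientations are given as a 3x3 rotation matrix whose columns are the frame's x, y, z axes.
In Python, from cell import ctrl, optics gives the robot as it stands. The module is installed in compiled form; this text tells all that it offers.
- The arm moves only by the tool carry_out, never from a script. Its argument "series" is one flat list of numbers, 7 for each row, row after row: the turn, a rotation vector about the tool's x, y, z in degrees, then the shift along the tool's x, y, z in m, then the opening, from 0 (shut) to 1 (fully open). In form: [rx, ry, rz, tx, ty, tz, fingers, rx, ry, rz, tx, ty, tz, fingers, ...]. A call has 1 to 12 rows; each row shifts and turns the commanded pose from where the row before left it, along the tool's axes as they then stand; what a row does not reach is not made up. A row lasts 1/8 s, in which the tool goes at most 62.5 mm and 10.7 degrees, less where a joint would pass 70% of its speed; a pose out of reach is approached as far as the arm can. A call with a gripper value outside its range is refused whole. The fingers move at their own pace and stop on an object; "squeeze" is the grip in N (left out, the last holds). Time passes only in rows, so rows that do not move let the fingers close. It gives the time, the measured TCP pose, the force, the opening and the grip force at its end, in the units of the state.
- ctrl.state(): the state, without advancing time (a new reading comes with each control period).
- optics.capture(name): name is "scene" or "side" or "wrist"; returns the picture (384x512x3 uint8, blue, green, red); there is no depth.
- optics.camera_params(name): a dict with "vertical_fov" (degrees; the focal length in pixels is half the picture's height over the tangent of half this angle, whatever the lens; pixels are square), "cx", "cy" (the principal point, pixels), "R" (3x3) and "t" (3): a world point X has camera coordinates R X + t; the wrist camera has in their place "T_tool_cam" (4x4, takes a point from camera to tool coordinates, whose origin is the TCP and whose axes are the flange's). Camera axes: x right, y down, z forward; pixel columns grow to the right and rows downward; lengths in m; the calibration is good to about 2 mm. A picture is of the moment at which its call begins: read the wrist's pose just before it. camera_params takes no time and is no camera call.
- ctrl.sign_off(): hands the job in; it is judged then, once.
The state is a dict: "clock": time; "joint_positions": joint angles; "joint_velocities": joint speeds; "joint_torque": joint torques, N m; "eef_pos": TCP position; "orientation": TCP orientation; "ft_force": force on the tool from outside, world axes, zero at the start; "wrist_torque": the same for the moment, N m; "opening": finger opening in m; "grip_force": force on a finger pad.
Only numpy, scipy, OpenCV 4.12 (cv2) and the standard library are available. Lean on these libraries where they do the work, as an engineer would, in place of code of your own. Each camera call takes 0.05 s, during which the arm holds its last target. There are 200 camera calls.

TASK

Press the stamping station's fork down over the rice cake until it clicks in and stays down by itself, and let go of it. Then take the wooden stamp from the ink tray, lift it over the row of spice jars and hold it upright over the middle of the cake, its face hovering about a centimetre above the cake. Finish while still holding it there; the stamp must never touch the cake, and the jars and the cake stay where they are.

Things in the scene. Friction and masses are not known exactly. Their poses are not given: they have to be found in the camera images.
- station: fixed stamping station: aluminium plate 235 x 90 x 10 mm (x -80 to 155, y -45 to 45 mm) with a low steel ring (84 mm across, top 18 mm up) in which the cake lies. Origin: at bench height under the ring's centre. x: along the plate, away from the robot, toward the fork's hinge; z up. Two hinge cheeks at x = 85 mm, 56 mm high.
- fork (a joint): the station's sprung steel fork: 0 raised (start), 0.5 rad fully down. Hinge along y at station x 85, z 41 mm; two 6 mm rods, 47 mm clear between, run past the cake's middle to a press pad 160 mm from the hinge. Pressing takes about 7 N; past about 0.4 rad an over-centre spring pulls it down and holds it, before that it springs back. Down, the rods lie level 3 to 9 mm above the cake.
- press_pad (a point): centre of the upper face of the fork's press pad (40 mm along the fork x 64 mm across, 8 mm thick); moves with the fork. Raised it is at station x = -53 mm, z = 121 mm; fully down at station x = -75 mm, y = 0, z = 45 mm.
- cake: pale flower-shaped rice cake, about 61 x 66 mm, 25 mm high, loose in the ring of the station on the 10 mm plate. Origin: centre of its underside; its top is 25 mm above.
- stamp: turned wooden stamp, 27 mm thick and 77 mm tall, about 30 g, standing upright in the ink tray on its flat round face of 25 mm. Loose. Origin: centre of that face (the underside); z axis up along the stem. It can be gripped at any height from 40 to 70 mm and counts as 27 mm thick there.
- ink_tray: round steel tray, 60 mm across and 10 mm high, fixed; its inner floor is 4 mm up. Origin: centre of its underside.
- jar_1: 45 mm thick spice jar, 106 mm tall, one of four that stand in a row between the ink tray and the station, about 60 mm apart, in any order. Loose and easily toppled; leave it alone. Origin: centre of its underside.
- jar_2: 42 mm thick spice jar, 96 mm tall, one of four that stand in a row between the ink tray and the station, about 60 mm apart, in any order. Loose and easily toppled; leave it alone. Origin: centre of its underside.
- jar_3: 45 mm thick spice jar, 106 mm tall, one of four that stand in a row between the ink tray and the station, about 60 mm apart, in any order. Loose and easily toppled; leave it alone. Origin: centre of its underside.
- jar_4: 42 mm thick spice jar, 96 mm tall, one of four that stand in a row between the ink tray and the station, about 60 mm apart, in any order. Loose and easily toppled; leave it alone. Origin: centre of its underside.
Mind the look-alikes: they are no part of the job. There is more than one size of the stamp; the one meant has the size given above. Leave any green look-alike of the cake alone.

How it is judged (in metres and radians):
On the way, in this order (a step that is already met when the one before it is completed fails the run):
1. the fork is down in its detent and stays there with the fingers off it (value of joint fork above 0.45 rad and contact force between the fingers and station below 0.1 N), for 0.2 s.
2. the stamp, held, passes over the row of jars with its face above a jar's top (((horizontal distance between stamp and jar_1 below 0.045 m and height (world z) of stamp above 0.106 m) or (horizontal distance between stamp and jar_2 below 0.045 m and height (world z) of stamp above 0.096 m) or (horizontal distance between stamp and jar_3 below 0.045 m and height (world z) of stamp above 0.106 m) or (horizontal distance between stamp and jar_4 below 0.045 m and height (world z) of stamp above 0.096 m))), for 0.05 s.
At the end, for the whole second after the job is handed in: Fork down (joint over 0.45 rad); stamp held at rest and upright (0.12 rad), its face 2 to 18 mm above the cake's top and within 8 mm of its centre, touching neither cake nor station; cake within 9 mm of the ring's centre, jars upright within 20 mm of their places (contact force between the fingers and stamp above 1 N and contact force between stamp and cake below 0.05 N and contact force between stamp and station below 0.05 N and z of stamp in the frame of cake between 0.027 and 0.043 m and horizontal distance between stamp and cake below 0.008 m and angle between stamp's own z axis and vertical below 0.12 rad and linear speed of stamp below 0.02 m/s and value of joint fork above 0.45 rad and horizontal distance between cake and station below 0.009 m and angle between cake's own z axis and vertical below 0.1 rad and angle between each of jar_1, jar_2, jar_3, jar_4's own z axis and vertical below 0.15 rad and distance of each of jar_1, jar_2, jar_3, jar_4 from where it was at the start of the episode below 0.02 m); the arm keeps its last pose, push and grip.
It fails at once if the stamp touches the cake (contact force between stamp and cake above 0.2 N).
It fails at once if a jar is knocked over or pushed more than 20 mm (angle between any of jar_1, jar_2, jar_3, jar_4's own z axis and vertical above 0.3 rad or distance of any of jar_1, jar_2, jar_3, jar_4 from where it was at the start of the episode above 0.02 m).
It also fails if it takes over 51 s, if anything falls off the work surface, if the arm or the gripper's body presses on something with over 40 N, if the wrist force passes 120 N, or if a joint passes its speed limit or range.

## Working session

There is one attempt and no reset: what is moved stays moved. The work goes in short steps, Python scripts to look and compute and a tool call to move; the robot and the scene stay as the last step left them, time stands still between calls to the robot, and variables do not carry over. Pictures are saved under pics/ and viewed, at most 10 in all, crops included, and the job is handed in when it is done.

Besides the shell and the picture viewer there is one more tool, called by a JSON object that holds its "op" and its "data", one argument or row to a line. carry_out: Moves the arm, as the interface text tells. Its arguments: {"type":"object","properties":{"series":{"type":"array","items":{"type":"number"}},"squeeze":{"type":"number"}},"required":["series"]}

```bash
mkdir -p pics; cat > h.py <<'E'
import numpy as np, cv2
from cell import ctrl, optics
def K(p):
    f=192/np.tan(np.radians(p["vertical_fov"])/2); return f,p["cx"],p["cy"]
def proj(n,X):
    p=optics.camera_params(n); f,cx,cy=K(p); c=np.array(p["R"])@np.array(X,float)+np.array(p["t"]).ravel()
    return np.array([f*c[0]/c[2]+cx,f*c[1]/c[2]+cy])
def ray(n,u,v):
    p=optics.camera_params(n); f,cx,cy=K(p); d=np.array([(u-cx)/f,(v-cy)/f,1.])
    if n=="wrist":
        s=ctrl.state(); T=np.array(p["T_tool_cam"]); R=np.array(s["orientation"])
        return R@T[:3,3]+np.array(s["eef_pos"]), R@T[:3,:3]@d
    R=np.array(p["R"]); return -R.T@np.array(p["t"]).ravel(), R.T@d
def atz(n,u,v,z):
    o,d=ray(n,u,v); return o+d*(z-o[2])/d[2]
E
python3 - <<'E'
from h import *
s=ctrl.state(); print(s["clock"],s["eef_pos"],s["orientation"],s["opening"])
ims=[optics.capture(n) for n in("scene","side","wrist")]
for n,i in zip(("scene","side","wrist"),ims):
    cv2.imwrite(f"pics/{n}0.png",i); print(n,optics.camera_params(n))
cv2.imwrite("pics/scene0b.png",cv2.resize(ims[0],(800,600)))
cv2.imwrite("pics/side0b.png",cv2.resize(ims[1],(800,600)))
E
```

```text
0.0 [5.74239620e-01 1.07884842e-04 2.30108183e-01] [[-3.43594948e-05  9.99997352e-01 -2.30088288e-03]
 [ 9.99999937e-01  3.51751818e-05  3.54470894e-04]
 [ 3.54550890e-04 -2.30087055e-03 -9.99997290e-01]] 0.08559157674186905
scene {'vertical_fov': 50.04923546458978, 'cx': 249.2457719388973, 'cy': 192.67485031206385, 'R': array([[ 0.83653083, -0.54779418,  0.01173492],
       [-0.23989739, -0.38543207, -0.89100582],
       [ 0.49261082,  0.74253865, -0.4538402 ]]), 't': array([-0.32822916,  0.35214271,  0.46920044])}
side {'vertical_fov': 47.03855388153735, 'cx': 260.7732656699931, 'cy': 191.59247569653272, 'R': array([[-0.99957759, -0.0164489 , -0.02395984],
       [ 0.01010555,  0.57625857, -0.81720496],
       [ 0.02724919, -0.81710189, -0.57584893]]), 't': array([ 0.58995436, -0.10881668,  1.21737687])}
wrist {'vertical_fov': 70.09726391723488, 'cx': 253.455093061889, 'cy': 190.02815389934642, 'T_tool_cam': array([[-7.56876037e-04, -9.53597234e-01, -3.01084279e-01,
         7.69307338e-02],
       [ 9.99999705e-01, -6.81322974e-04, -3.55940571e-04,
        -1.50883469e-04],
       [ 1.34288308e-04, -3.01084459e-01,  9.53597468e-01,
        -1.42172653e-01],
       [ 0.00000000e+00,  0.00000000e+00,  0.00000000e+00,
         1.00000000e+00]])}
```

View pics/scene0b.png

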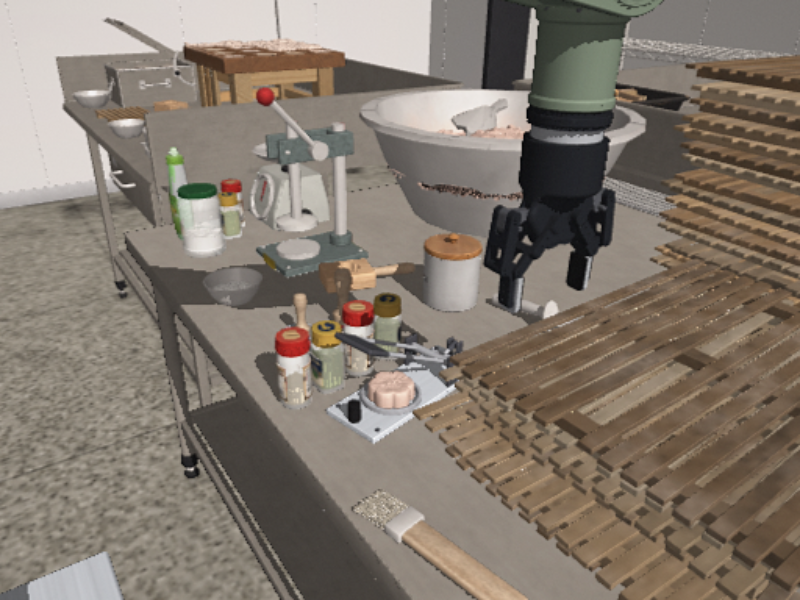

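View pics/side0b.png

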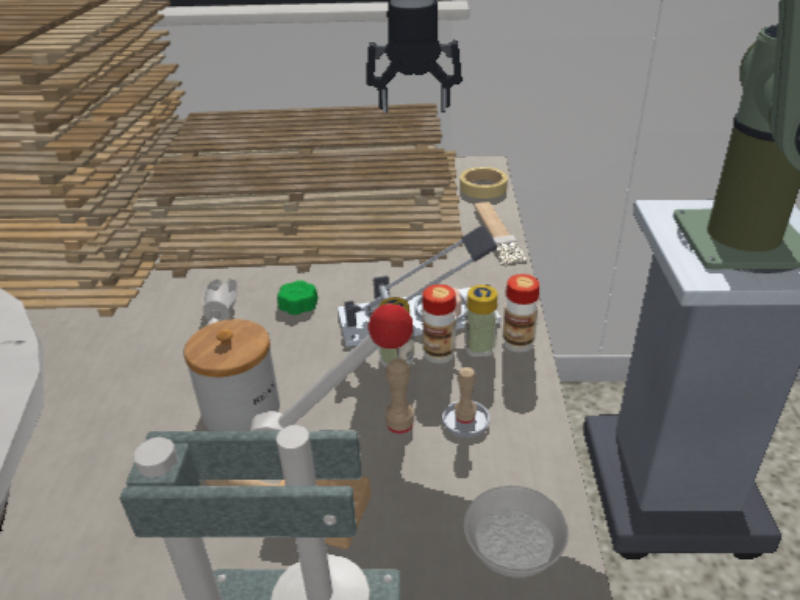

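The scene picture shows the station at (390,395), the jar row from (293,365) to (388,320) and the tray stamp behind it. The side picture shows two stamps: a tall one on the bench at (399,400), and a smaller one in the ink tray at (466,395), which fits the text. I also see a green cake look-alike at (297,297). Next I enlarge both.

```bash
python3 - <<'E'
from h import *
a=cv2.imread("pics/scene0.png")[175:295,150:310]; b=cv2.imread("pics/side0.png")[120:290,200:360]
A=cv2.resize(a,None,fx=5,fy=5,interpolation=cv2.INTER_CUBIC); cv2.imwrite("pics/a.png",A)
B=cv2.resize(b,None,fx=3.5,fy=3.5,interpolation=cv2.INTER_CUBIC); cv2.imwrite("pics/b.png",B)
w=cv2.imread("pics/wrist0.png"); cv2.imwrite("pics/w.png",cv2.resize(w,(800,600)))
E
```

```text
(no output)
```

View pics/a.png

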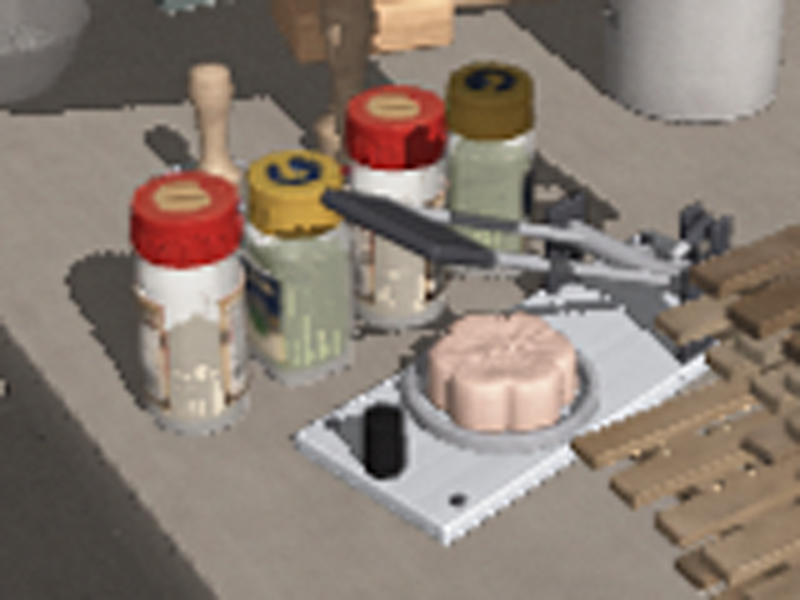

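View pics/b.png

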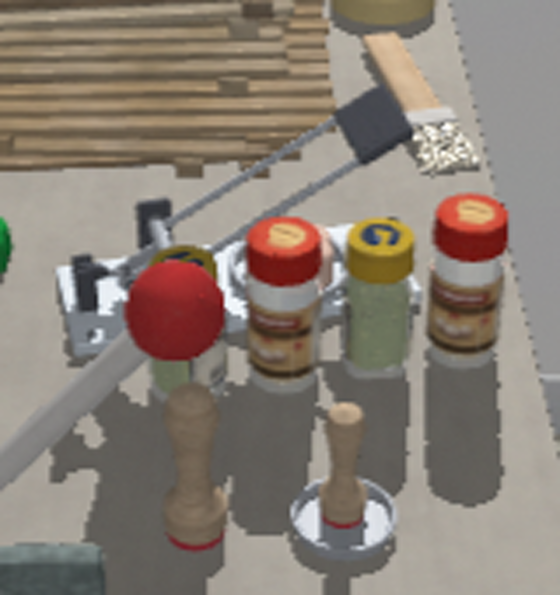

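View pics/w.png

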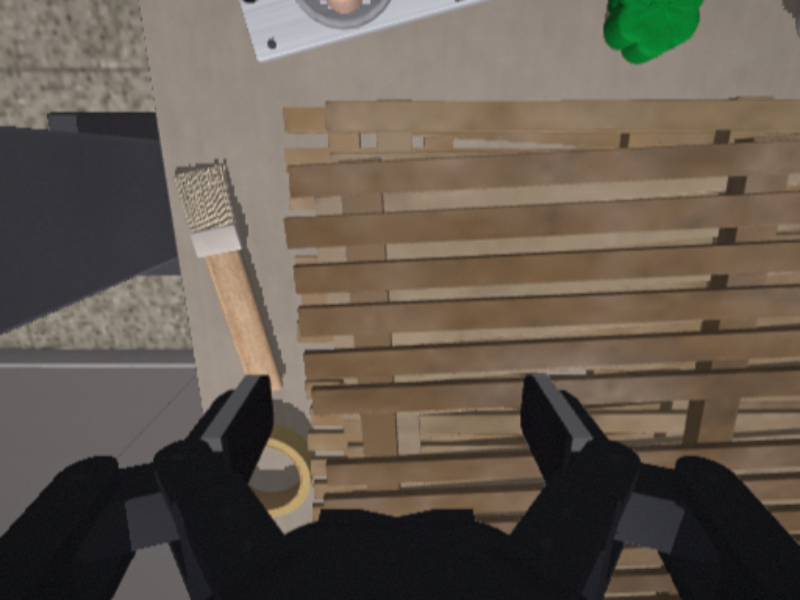

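The crops confirm it: the small stamp stands in the tray at b(345,465), and the tall one at b(195,470) is the decoy. The pad is at a(410,228), b(375,125). The cake top is at a(505,348) and the ring is around it.

```bash
python3 - <<'E'
from h import *
np.set_printoptions(precision=4,suppress=True)
A=lambda u,v,z:atz("scene",150+(u+.0)/5,175+v/5,z)
B=lambda u,v,z:atz("side",200+u/3.5,120+v/3.5,z)
c=A(505,348,.035);c1=A(298,437,.01);c2=A(447,530,.01);w=atz("wrist",260/1.5625,58/1.5625,.01)
print("cake",c,"ring",A(500,390,.018)); print("corners",c1,c2,w, np.linalg.norm(c1-c2))
d=(c2-c1)/np.linalg.norm(c2-c1); print("yaw",np.degrees(np.arctan2(d[0],-d[1])))
w2=atz("wrist",478/1.5625,2/1.5625,.01);print("edge yaw wrist",np.degrees(np.arctan2(*(w2-w)[[1,0]])))
print("back corners side", B(72,355,.0),B(58,268,.01),B(75,350,.01))
p=A(410,228,.121);print("pad",p,B(375,125,.121))
print("cheek tops",B(92,262,.056),B(152,205,.056))
for z in(.106,):print("red",A(187,195,z),A(397,105,z),B(472,210,z),B(285,233,z))
print("yel",A(295,172,.096),A(490,78,.096),B(380,235,.096))
print("jar bases",A(195,405,0),A(300,355,0))
print("stamp top",A(210,70,.081),B(345,412,.081),"face",B(343,518,.004),"tray rim",B(344,520,.010))
print("big top",B(192,400,.1),"foot",B(195,535,0))
E
```

```text
cake [0.5356 0.2127 0.035 ] ring [0.5304 0.2082 0.018 ]
corners [0.4469 0.2346 0.01  ] [0.4675 0.1502 0.01  ] [0.471  0.1521 0.01  ] 0.08687438731970903
yaw 13.74530916301898
edge yaw wrist 12.558481429547065
back corners side [0.6761 0.2938 0.    ] [0.6925 0.2116 0.01  ] [0.6728 0.3012 0.01  ]
pad [0.4789 0.1957 0.121 ] [0.48   0.2127 0.121 ]
cheek tops [0.6613 0.2693 0.056 ] [0.6262 0.2042 0.056 ]
red [0.4277 0.2885 0.106 ] [0.5421 0.3119 0.106 ] [0.4264 0.2892 0.106 ] [0.5396 0.3116 0.106 ]
yel [0.4827 0.298  0.096 ] [0.603  0.3291 0.096 ] [0.4822 0.3002 0.096 ]
jar bases [0.4261 0.2909 0.    ] [0.4829 0.3002 0.    ]
stamp top [0.508  0.4335 0.081 ] [0.5105 0.4439 0.081 ] face [0.5098 0.4455 0.004 ] tray rim [0.5098 0.4531 0.01  ]
big top [0.5911 0.4553 0.1   ] foot [0.5926 0.4541 0.    ]
```

{"op": "carry_out", "data": {
  "series": [0,0,0,0.04,-0.018,0,0,0,0,0,0.04,-0.018,0,0,0,0,0,0.04,-0.018,0,0,0,0,0,0.04,-0.018,0,0,0,0,0,0.04,-0.018,0,0,0,0,-7,0,0,0,0,0,0,-7,0,0,0.03,0,0,0,0,0,0,0,0,0,0,0,0,0,0,0],
  "squeeze": 40
}}

```text
clock: 1.27
eef_pos: [0.4852, 0.1999, 0.2016]
orientation: [[-0.24, 0.971, 0.0], [0.971, 0.24, 0.0], [0.0, 0.0, -1.0]]
ft_force: [-0.2, -0.9, 0.7]
opening: 0.0003
grip_force: 0.0
```

```bash
python3 - <<'E'
from h import *
s=ctrl.state(); print(s["clock"],s["eef_pos"],s["ft_force"],s["opening"])
i=optics.capture("wrist"); cv2.imwrite("pics/w1.png",cv2.resize(i,(800,600)))
print(np.round(atz("scene",315/1.5625,260/1.5625,0),3),np.round(atz("side",360/1.5625,590/1.5625,0),3))
E
```

```text
1.275 [0.48518158 0.19993592 0.20164031] [-0.19400162 -0.86210431  0.67824267] 0.0002945782779568277
[0.675 0.714 0.   ] [0.626 0.677 0.   ]
```

View pics/w1.png

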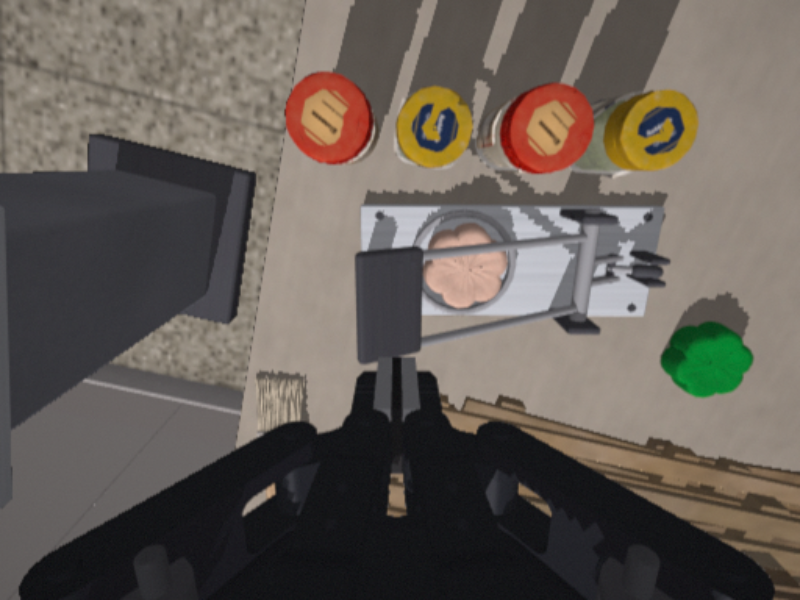

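The wrist view shows the plate lying square in the picture (yaw good), the pad at (389,304), the ring centre at (465,266), and the plate corners at (361,206) and (665,206).

```bash
python3 - <<'E'
from h import *
W=lambda u,v,z:np.round(atz("wrist",u/1.5625,v/1.5625,z),4)
s=ctrl.state();R=np.array(s["orientation"]);e=np.array(s["eef_pos"])
p=W(389,304,.121);print(p,R.T@(p-e))
print("cake",W(466,266,.035),"corners",W(361,206,.01),W(665,206,.01))
a=W(361,206,.01);b=W(665,206,.01);d=b-a;L=np.linalg.norm(d);print(L,np.degrees(np.arctan2(d[1],d[0])))
d/=L;print("origin",a+d*.08+.045*np.array([d[1],-d[0],0]))
for u,v,z in((325,118,.106),(437,123,.096),(547,128,.106),(660,130,.096)):print(W(u,v,z))
E
```

```text
[0.4812 0.2013 0.121 ] [ 0.00236254 -0.00411251  0.08118974]
cake [0.5352 0.2156 0.035 ] corners [0.4488 0.2369 0.01  ] [0.6757 0.2928 0.01  ]
0.23368444535313 13.840005447100388
origin [0.53724192 0.21234338 0.01      ]
[0.4263 0.2869 0.106 ]
[0.4838 0.2994 0.096 ]
[0.5393 0.3098 0.106 ]
[0.6022 0.325  0.096 ]
```

{"op": "carry_out", "data": {
  "series": [0,0,0,0.002,-0.004,0.04,0,0,0,0,0,0,0.038,0,0,0,0,0,-0.006,0.01,0,0,0,0,0,-0.005,0.012,0,0,0,0,0,-0.0035,0.009,0,0,0,0,0,-0.003,0.0095,0,0,0,0,0,-0.002,0.0095,0,0,0,0,0,-0.002,0.0095,0,0,0,0,0,-0.001,0.009,0,0,0,0,0,-0.0005,0.009,0,0,0,0,0,0,0,0]
}}

```text
clock: 2.7
eef_pos: [0.4578, 0.1953, 0.0452]
orientation: [[-0.242, 0.97, -0.001], [0.97, 0.242, -0.0], [0.0, -0.002, -1.0]]
ft_force: [0.3, -0.7, -0.4]
opening: 0.0001
grip_force: 0.0
```

{"op": "carry_out", "data": {
  "series": [0,0,0,0,0,-0.03,0,0,0,0,0,0,-0.05,0,0,0,0,0,0,-0.055,0,0,0,0,0,0,-0.055,0,0,0,0,0.045,0.022,0,0.65,0,0,0,0.045,0.022,0,0.65,0,0,0,0.045,0.022,0,0.65,0,0,0,0.045,0.022,0,0.65,0,0,0,0.045,0.022,0,0.65,0,0,0,0,0,0,0.65,0,0,0,0,0,0,0.65]
}}

```text
clock: 4.08
eef_pos: [0.5101, 0.4397, 0.2345]
orientation: [[-0.242, 0.97, -0.002], [0.97, 0.242, -0.002], [-0.001, -0.002, -1.0]]
ft_force: [-0.1, -0.1, 0.3]
opening: 0.0557
grip_force: 0.0
```

```bash
python3 - <<'E'
from h import *
s=ctrl.state(); print(s["clock"],s["eef_pos"],s["ft_force"],s["opening"])
i=optics.capture("wrist"); j=optics.capture("scene")
cv2.imwrite("pics/w2.png",np.hstack([cv2.resize(i,(480,360)),cv2.resize(j[190:280,210:290],(320,360))]))
cv2.imwrite("pics/w2full.png",i)
E
```

```text
4.075 [0.51006547 0.43968779 0.23447513] [-0.07560231 -0.10652825  0.2883558 ] 0.05565315746146926
```

View pics/w2.png

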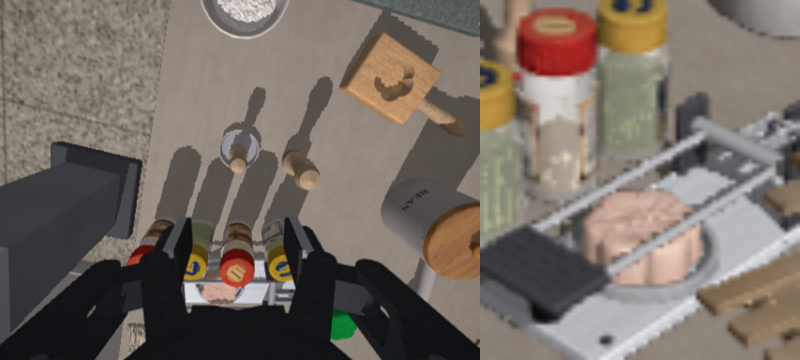

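The fork is down and holding. The wrist view shows the tray at (239,147) and the stamp top at (238,166) in the 480-wide part.

```bash
python3 - <<'E'
from h import *
np.set_printoptions(precision=4,suppress=True)
W=lambda u,v,z:atz("wrist",u/.9375,v/.9375,z)
s=ctrl.state();R=np.array(s["orientation"]);e=np.array(s["eef_pos"])
for n,q in(("top",W(238,166,.081)),("tray",W(239,147,.008)),("bigtop",W(311,180,.105)),("fork pad",0)):
    if n!="fork pad":print(n,q,R.T@(q-e))
i=cv2.imread("pics/w2full.png")[120:210,220:350];cv2.imwrite("pics/w2c.png",cv2.resize(i,None,fx=6,fy=6,interpolation=cv2.INTER_CUBIC))
E
```

```text
top [0.5109 0.4375 0.081 ] [-0.0015  0.0002  0.1545]
tray [0.5101 0.4468 0.008 ] [0.0078 0.0017 0.2275]
bigtop [0.5924 0.4476 0.105 ] [-0.0113  0.0817  0.1304]
```

View pics/w2c.png

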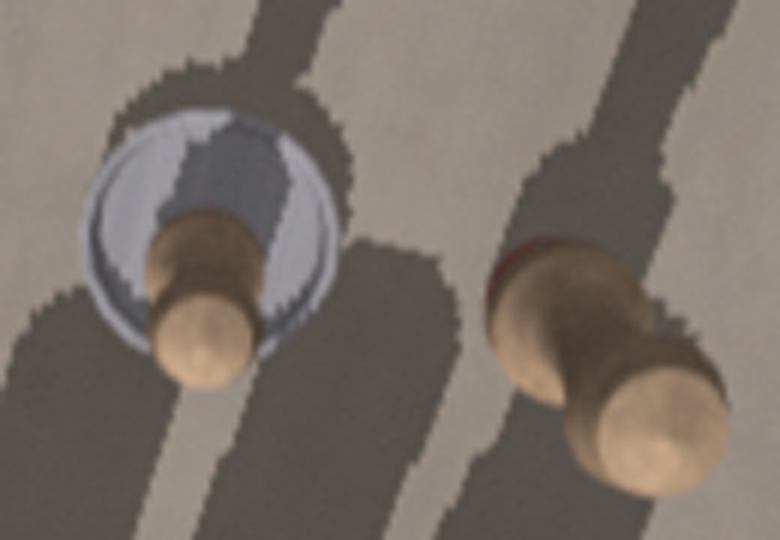

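The crop shows the stamp upright with its top at (206,342), the tray round it, and the larger decoy to the right. I descend and grip.

{"op": "carry_out", "data": {
  "series": [0,0,0,-0.0015,0,0.05,0.65,0,0,0,0,0,0.05,0.65,0,0,0,0,0,0.05,0.65,0,0,0,0,0,0.03,0.65,0,0,0,0,0,0.0165,0.65,0,0,0,0,0,0,0.65,0,0,0,0,0,0,0.1,0,0,0,0,0,0,0.1,0,0,0,0,0,0,0.1,0,0,0,0,0,0,0.1,0,0,0,0,0,0,0.1],
  "squeeze": 30
}}

```text
clock: 5.55
eef_pos: [0.5124, 0.4398, 0.0416]
orientation: [[-0.242, 0.97, 0.003], [0.97, 0.242, 0.002], [0.001, 0.004, -1.0]]
ft_force: [0.2, -0.8, 6.0]
opening: 0.0267
grip_force: 30.7
```

{"op": "carry_out", "data": {
  "series": [0,0,0,0,0,-0.01,0.1,0,0,0,0,0,-0.02,0.1,0,0,0,0,0,-0.03,0.1,0,0,0,0,0,-0.03,0.1,0,0,0,0,0,-0.03,0.1,0,0,0,0,0,-0.03,0.1,0,0,0,0,0,-0.02,0.1,0,0,0,0,0,0,0.1,0,0,0,0,0,0,0.1]
}}

```text
clock: 6.68
eef_pos: [0.5103, 0.4384, 0.208]
orientation: [[-0.242, 0.97, -0.002], [0.97, 0.242, -0.001], [-0.001, -0.002, -1.0]]
ft_force: [0.4, -0.6, -0.7]
opening: 0.026
grip_force: 30.4
```

```bash
python3 - <<'E'
from h import *
s=ctrl.state(); print(s["clock"],s["eef_pos"],s["ft_force"],s["opening"],s["grip_force"])
R=np.array(s["orientation"]);e=np.array(s["eef_pos"]);print(R.T@(np.array([.536,.2145,e[2]])-e))
i=optics.capture("side"); cv2.imwrite("pics/s3.png",cv2.resize(i[20:300,200:400],(570,600*280//200*57//80)))
print(proj("side",e),proj("side",e-np.array([0,0,.0376])))
E
```

```text
6.675 [0.51028138 0.43840516 0.20795599] [ 0.36562913 -0.61786624 -0.72917916] 0.025980078992139357 30.376548171043396
[-0.22347659 -0.02920836  0.00023079]
[300.41761008 179.31291958] [299.82282358 197.14798709]
```

View pics/s3.png

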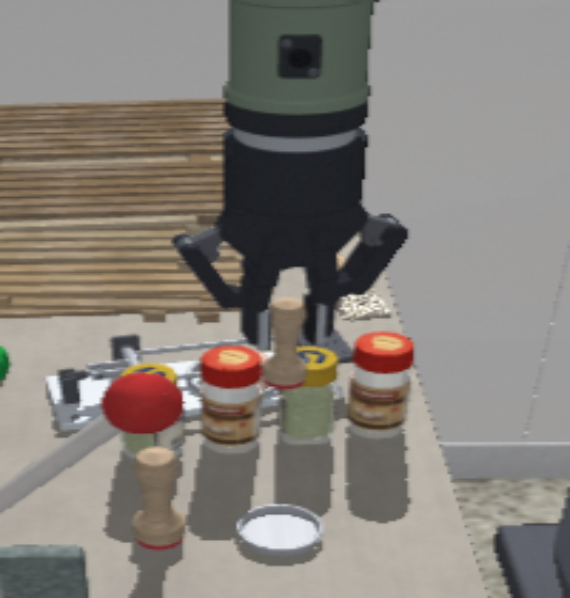

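{"op": "carry_out", "data": {
  "series": [0,0,0,-0.0125,-0.0015,0,0.1,0,0,0,-0.025,-0.0035,0,0.1,0,0,0,-0.025,-0.0035,0,0.1,0,0,0,-0.025,-0.0035,0,0.1,0,0,0,-0.025,-0.003,0,0.1,0,0,0,-0.025,-0.003,0,0.1,0,0,0,-0.025,-0.003,0,0.1,0,0,0,-0.025,-0.003,0,0.1,0,0,0,-0.025,-0.003,0,0.1,0,0,0,-0.011,-0.002,0,0.1,0,0,0,0,0,0,0.1]
}}

```text
clock: 8.1
eef_pos: [0.537, 0.2141, 0.2094]
orientation: [[-0.24, 0.971, 0.0], [0.971, 0.24, 0.0], [0.0, 0.0, -1.0]]
ft_force: [-0.3, 0.5, -0.6]
opening: 0.0262
grip_force: 30.4
```

{"op": "carry_out", "data": {
  "series": [0,0,0,0,0,0.03,0.1,0,0,0,0,0,0.03,0.1,0,0,0,0,0,0.03,0.1,0,0,0,0,0,0.015,0.1,0,0,0,0,0,0,0.1,0,0,0,0,0,0,0.1]
}}

```text
clock: 8.85
eef_pos: [0.538, 0.2155, 0.1056]
orientation: [[-0.242, 0.97, 0.002], [0.97, 0.242, 0.001], [0.0, 0.003, -1.0]]
ft_force: [0.4, -0.9, -0.1]
opening: 0.026
grip_force: 30.4
```

```bash
python3 - <<'E'
from h import *
s=ctrl.state(); e=np.array(s["eef_pos"]); print(s["clock"],e,s["ft_force"],s["opening"],s["grip_force"])
i=optics.capture("scene"); j=optics.capture("side"); cv2.imwrite("pics/side4.png",j)
cv2.imwrite("pics/sc4.png",cv2.resize(i[195:285,200:300],None,fx=6,fy=6,interpolation=cv2.INTER_CUBIC))
f=e-np.array([0,0,.0376])
for X in(f,f+[0,0,.077],[.536,.2145,.035]):print((proj("scene",X)-[200,195])*6)
E
```

```text
8.85 [0.53800294 0.21552592 0.10564906] [ 0.37483176 -0.89251634 -0.14469286] 0.025985595775508047 30.371527075767517
[308.5125302  212.91658253]
[311.75407871  18.12154727]
[304.08916053 294.84582177]
```

View pics/sc4.png

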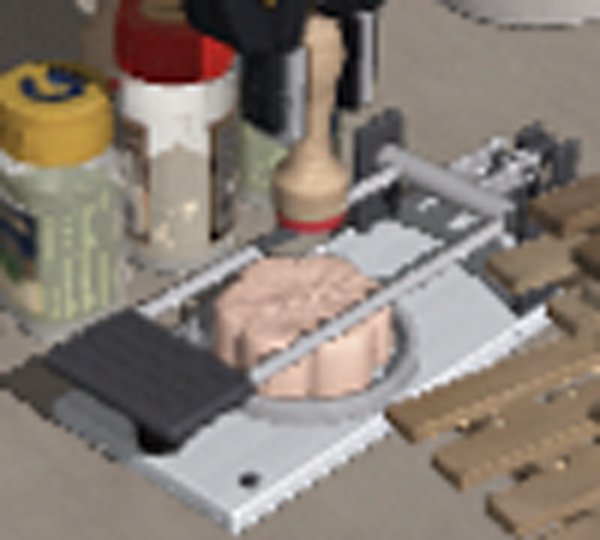

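The scene crop shows the fork down and the cake centred in the ring. The held stamp's face is at about (311,220) and its top at (325,15), which may be a slight lean. I'll quantify it from both cameras: each centreline gives a plane, and the two planes intersect in the stamp axis.

```bash
cat > axis.py <<'E'
from h import *
np.set_printoptions(precision=4,suppress=True)
s=ctrl.state(); e=np.array(s["eef_pos"]); N=[]; edge={}
for n in("scene","side"):
    im=optics.capture(n); f=e-[0,0,.038]; a=proj(n,f); b=proj(n,f+[0,0,.077])
    hsv=cv2.cvtColor(im,cv2.COLOR_BGR2HSV).astype(int)
    m=((hsv[...,1]>70)&(hsv[...,2]>70)&((hsv[...,0]<22)|(hsv[...,0]>172))).astype(np.uint8)
    box=np.zeros_like(m); x0,x1=int(min(a[0],b[0])-9),int(max(a[0],b[0])+11); y0,y1=int(b[1]-6),int(a[1]+7)
    box[y0:y1,x0:x1]=1; m&=box
    k,lab,st,_=cv2.connectedComponentsWithStats(m); j=1+np.argmax(st[1:,4]); L=lab==j
    r=[(y,np.flatnonzero(L[y])) for y in range(y0,y1) if L[y].any()]
    print(n,"pred",a,b); print([(y,int(c[0]),int(c[-1])) for y,c in r])
    N.append((n,r))
E
python3 axis.py
```

```text
scene pred [251.515  230.5329] [252.0593 198.0702]
[(197, 252, 252), (198, 252, 255), (199, 255, 255), (200, 256, 256), (201, 251, 256), (202, 251, 256), (203, 251, 257), (204, 251, 257), (205, 251, 256), (206, 251, 256), (207, 251, 256), (208, 251, 255), (209, 251, 255), (210, 251, 255), (211, 251, 255), (212, 251, 254), (213, 251, 254), (214, 251, 254), (215, 251, 254), (216, 251, 254), (217, 251, 254), (218, 250, 254), (219, 249, 254), (220, 249, 255), (221, 248, 255), (222, 246, 256), (223, 246, 257), (224, 246, 257), (225, 246, 257), (226, 246, 257), (227, 246, 256), (228, 246, 256), (229, 246, 257), (230, 246, 257), (231, 246, 257), (232, 247, 256), (233, 249, 255)]
side pred [281.097  176.5041] [281.1868 147.2732]
[(141, 281, 285), (142, 278, 285), (143, 277, 281), (144, 277, 283), (145, 278, 286), (146, 278, 285), (147, 278, 285), (148, 285, 286)]
```

```bash
python3 - <<'E'
from h import *
im=optics.capture("wrist"); p=optics.camera_params("wrist"); f,cx,cy=K(p); T=np.linalg.inv(np.array(p["T_tool_cam"]))
def pj(x,y,z):
    c=T@np.array([x,y,z,1]); return np.round([f*c[0]/c[2]+cx,f*c[1]/c[2]+cy],1)
print("face ctr",pj(0,0,.038),"face +x edge",pj(.0125,0,.038),"base widest",pj(.0135,0,.03),"top ctr",pj(0,0,-.039),"top edges",pj(.0095,0,-.036),pj(-.0095,0,-.036))
h=cv2.cvtColor(im,cv2.COLOR_BGR2HSV).astype(int)
u=int(pj(0,0,0)[0])
print([(v,*map(int,h[v,u])) for v in range(215,384,3)])
m=(h[...,1]>70)&(h[...,2]>60)&((h[...,0]<22)|(h[...,0]>172))
for v in range(225,384,5):
    c=np.flatnonzero(m[v,u-50:u+50]); 
    if len(c):print(v,c[0]+u-50,c[-1]+u-50,len(c),end=" | ")
E
```

```text
face ctr [253.8 216.9] face +x edge [253.8 200.4] base widest [253.8 203. ] top ctr [254.  285.4] top edges [254.  262.9] [254.  298.6]
[(215, 14, 76, 97), (218, 15, 88, 96), (221, 14, 82, 90), (224, 15, 91, 90), (227, 14, 78, 92), (230, 14, 76, 91), (233, 15, 85, 84), (236, 13, 78, 85), (239, 16, 81, 79), (242, 14, 77, 79), (245, 14, 78, 82), (248, 14, 83, 86), (251, 16, 85, 87), (254, 17, 79, 87), (257, 15, 77, 86), (260, 12, 80, 86), (263, 14, 86, 86), (266, 14, 77, 139), (269, 14, 78, 164), (272, 14, 77, 158), (275, 15, 78, 153), (278, 14, 79, 152), (281, 14, 78, 157), (284, 14, 79, 162), (287, 14, 80, 185), (290, 15, 79, 198), (293, 15, 79, 194), (296, 14, 79, 197), (299, 15, 63, 182), (302, 14, 34, 158), (305, 14, 32, 157), (308, 14, 36, 158), (311, 14, 35, 154), (314, 15, 64, 96), (317, 15, 89, 86), (320, 15, 75, 139), (323, 15, 75, 146), (326, 15, 80, 147), (329, 15, 99, 80), (332, 100, 61, 25), (335, 135, 70, 22), (338, 120, 9, 27), (341, 108, 49, 26), (344, 110, 32, 24), (347, 105, 38, 27), (350, 130, 32, 24), (353, 120, 23, 22), (356, 140, 31, 25), (359, 108, 51, 25), (362, 135, 43, 24), (365, 114, 55, 23), (368, 102, 55, 23), (371, 108, 51, 25), (374, 105, 41, 25), (377, 105, 22, 23), (380, 105, 64, 24), (383, 120, 44, 23)]
225 233 273 41 | 230 234 272 39 | 235 236 271 36 | 240 240 267 28 | 245 242 265 24 | 250 240 267 28 | 255 237 269 33 | 260 234 273 40 | 265 232 275 44 | 270 231 276 46 | 275 232 275 44 | 280 233 273 41 | 285 235 272 38 | 290 237 270 34 | 295 242 265 24 | 305 233 287 5 | 310 220 287 36 | 315 220 287 60 | 320 220 287 68 | 325 222 287 60 | 330 252 255 4 |
```

```bash
python3 - <<'E'
from h import *
im=optics.capture("wrist"); h=cv2.cvtColor(im,cv2.COLOR_BGR2HSV).astype(int)
for v in range(172,226,3): print(v,[(int(h[v,u,0]),int(h[v,u,1]),int(h[v,u,2])) for u in (228,254,280)])
s=ctrl.state();print(s["eef_pos"],s["clock"])
E
```

```text
172 [(128, 9, 112), (126, 13, 100), (128, 10, 99)]
175 [(129, 10, 182), (120, 8, 96), (120, 8, 97)]
178 [(8, 56, 182), (8, 60, 191), (177, 24, 117)]
181 [(8, 67, 210), (11, 62, 223), (8, 71, 108)]
184 [(9, 67, 213), (9, 67, 222), (8, 65, 130)]
187 [(9, 68, 211), (8, 65, 220), (9, 67, 171)]
190 [(9, 66, 214), (9, 67, 216), (9, 68, 203)]
193 [(9, 68, 215), (9, 65, 213), (9, 69, 208)]
196 [(9, 67, 207), (9, 66, 198), (9, 65, 211)]
199 [(9, 66, 216), (8, 69, 203), (9, 67, 214)]
202 [(9, 65, 217), (4, 92, 156), (9, 67, 217)]
205 [(9, 67, 208), (14, 79, 84), (9, 68, 206)]
208 [(9, 67, 210), (15, 76, 87), (7, 65, 161)]
211 [(8, 68, 203), (13, 81, 97), (8, 65, 157)]
214 [(9, 71, 202), (14, 78, 95), (9, 65, 180)]
217 [(9, 64, 216), (13, 81, 98), (10, 66, 181)]
220 [(9, 67, 134), (15, 83, 95), (5, 50, 102)]
223 [(171, 16, 113), (12, 76, 90), (126, 9, 143)]
[0.53743539 0.21510827 0.10511952] 9.15
```

The wrist profile matches an upright stamp with its face 38 mm below the TCP: the top edges are predicted at 263 and 299 against 265 and 299 seen, the base edge at 200–203 against 202. I lower by 21 mm.

{"op": "carry_out", "data": {
  "series": [0,0,0,-0.001,-0.0015,0.007,0.1,0,0,0,0,0,0.007,0.1,0,0,0,0,0,0.005,0.1,0,0,0,0,0,0.002,0.1,0,0,0,0,0,0,0.1,0,0,0,0,0,0,0.1,0,0,0,0,0,0,0.1]
}}

```text
clock: 10.02
eef_pos: [0.5359, 0.2137, 0.0836]
orientation: [[-0.242, 0.97, 0.001], [0.97, 0.242, 0.0], [0.0, 0.001, -1.0]]
ft_force: [-0.2, 0.4, -0.8]
opening: 0.0261
grip_force: 30.4
```

```bash
python3 - <<'E'
from h import *
s=ctrl.state(); e=np.array(s["eef_pos"]); print(s["clock"],e,s["ft_force"],s["grip_force"])
im=optics.capture("scene"); h=cv2.cvtColor(im,cv2.COLOR_BGR2HSV).astype(int)
f=e-[0,0,.038]; print("pred face ctr/front",proj("scene",f),proj("scene",f-[.0069,.0104,0]),"cake top ctr",proj("scene",[.536,.2135,.035]))
u=int(round(proj("scene",f)[0]))
print([(v,*map(int,h[v,u])) for v in range(225,262)])
# cake silhouette (pink)
m=(h[...,0]<12)&(h[...,1]>50)&(h[...,1]<110)&(h[...,2]>150)
for v in range(238,262,3):
    c=np.flatnonzero(m[v,225:275])+225; print(v,c[[0,-1]] if len(c) else None)
w=cv2.cvtColor(optics.capture("wrist"),cv2.COLOR_BGR2HSV).astype(int)
m=((w[...,0]<11)&(w[...,1]>50)&(w[...,1]<76)&(w[...,2]>95)).astype(np.uint8); m[260:]=0
k,l,st,c=cv2.connectedComponentsWithStats(m); print(st[1:][st[1:,4]>150])
E
```

```text
10.025 [0.53592301 0.2137185  0.08355744] [-0.19869421  0.41371282 -0.76737694] 30.371350049972534
pred face ctr/front [250.9206202  240.17073584] [250.90641147 243.49319679] cake top ctr [250.93996752 244.36558543]
[(225, 15, 77, 183), (226, 16, 75, 184), (227, 15, 76, 190), (228, 14, 76, 189), (229, 15, 71, 198), (230, 14, 69, 201), (231, 15, 70, 200), (232, 16, 68, 216), (233, 16, 70, 219), (234, 16, 67, 225), (235, 16, 69, 217), (236, 15, 69, 226), (237, 15, 73, 189), (238, 14, 78, 171), (239, 15, 76, 168), (240, 15, 72, 171), (241, 8, 94, 165), (242, 178, 184, 180), (243, 179, 130, 129), (244, 10, 62, 182), (245, 10, 55, 216), (246, 9, 57, 212), (247, 10, 57, 211), (248, 10, 60, 200), (249, 10, 62, 192), (250, 4, 30, 126), (251, 114, 7, 180), (252, 114, 6, 202), (253, 128, 6, 170), (254, 10, 53, 203), (255, 10, 58, 206), (256, 10, 58, 202), (257, 10, 59, 198), (258, 9, 59, 195), (259, 9, 60, 191), (260, 9, 66, 165), (261, 168, 9, 145)]
238 None
241 [240 260]
244 [237 260]
247 [237 264]
250 [237 265]
253 [237 263]
256 [248 261]
259 [243 260]
[[ 226  165   49   11  341]
 [ 214  185   79   59 2433]]
```

```bash
python3 -c "
from cell import ctrl
print(ctrl.sign_off())"
```

```text
the job is handed in; nothing more can be done
None
```

I've handed the job in, but sign-off returned no verdict: the fork is latched down and the stamp is held upright about 10.6 mm above the cake and, by my measurements, within about 3 mm of its centre. It was carried over the jars without any sign of touching them or the cake.

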